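# Open the folding tablet stand and put the tablet on it

## Task

Set the tablet up for cooking: swing the back of the folding wooden stand up by its steel bar, past the stiff point, until it snaps fully open. Then lift the tablet out of the wire rack and set it down gently (do not drop it) near the middle of the stand, its foot behind the front lip, leaning back against the opened back with its screen still facing out. Leave the chopping board in the rack and the small loose things beside the work where they are.

Things in the scene. Friction and masses are not known exactly. Their poses are not given: they have to be found in the camera images.
- stand: folding tablet stand of brown wood, fixed to the worktop. Origin on the worktop; +x to its rear (mostly to the robot's left: it faces right), y along its width, z up. Base 100 (x -20 to +80) x 170 mm, top at z 12 mm. Front lip over the full width: x -13 to -5, top at z 26 mm. Hinge line of the back along y at x 40, z 34 mm; hinge cheeks at y +-66 to 76, x 27 to 53, up to z 44 mm
- channel (a point): middle of the stand's floor between lip and hinge, 15 mm behind the stand's origin, 12 mm above the worktop: floor free for the tablet's foot from x = -5 mm (lip) to about x = +30 mm of the stand's frame. Axes as the stand's
- back (a joint): angle of the stand's hinged back, rad: 0 folded flat forward over the base and lip, 1.83 fully open (leaning 15 degrees back from upright, against its stop). An over-centre spring pulls it shut below about 1.0 rad and snaps it open above that; lifting it takes about 4 N at the bar at first, less later. Its board is 110 mm wide, 8 mm thick and reaches 75 mm from the hinge; two steel rods (y = +-46 mm) go on to the bar
- bar (a point): middle of the round steel bar at the free end of the back: 10 mm thick, along the stand's y, free over 80 mm between the rods, 120 mm from the hinge line with a 40 mm free gap between it and the back's board. Folded, it lies 34 mm above the worktop, 80 mm in front of the stand's origin, with nothing under it; it swings up in an arc about the hinge. Axes turn with the back
- rack: low rack on a brown wood plate 110 (x) x 130 (y) x 10 mm, fixed to the worktop; origin at the centre of the underside. Two upright slots 30 mm in front of and behind its origin, each between two steel wire arches (90 mm wide along y, top 62 mm above the worktop, 14 mm clear between them). Wall cabinets hang over the rear of the worktop, from x 0.61 m back and z 0.50 m up
- tablet_centre (a point): centre of the small tablet: aluminium, black screen, 10 (x) x 115 (y) x 165 (z) mm, about 0.26 kg, standing on a short edge in one of the rack's slots, its lower edge 10 mm above the worktop. x points out of its back, -x out of the screen, z to its top edge; in the rack the screen faces the rack's -x (to the robot's right)
- tablet_foot (a point): middle of the tablet's lower edge, 82.5 mm below its centre; axes as the tablet's
- board_centre (a point): centre of the chopping board standing in the rack's other slot, 60 mm from the tablet: pale wood, 11 x 135 x 118 mm with a grip 40 mm wide on top, 157 mm high in all; stays there
- kitchen_timer: round kitchen timer, 67 mm wide, 64 mm high, a bystander; origin at its underside
- coffee_cup: small white cup, 50 mm high, a bystander; origin at its underside
- pepper_jar: spice jar with a black cap, 41 mm wide, 105 mm high, a bystander; origin at its underside
- salt_mill: small mill with clear sides, 44 mm wide, 90 mm high, a bystander; origin at its underside
- soup_tin: food tin, 58 mm wide, 72 mm high, a bystander; origin at its underside

How it is judged:
On the way, in this order (a step that is already met when the one before it is completed fails the run):
1. the back of the stand is snapped fully open (joint above 1.75) (value of joint back above 1.75 rad), for 0.2 s.
2. the tablet is lifted out of the rack (its centre above 0.13 m) (height (world z) of tablet_centre above 0.13 m), for 0.1 s.
At the end, for the whole second after the job is handed in: Back fully open (over 1.75 rad); tablet foot on the stand's floor behind the lip, within 35 mm of its middle and square within 0.2 rad; tablet leaning back 7 to 33 degrees, screen out; chopping board still in its slot (within 30 mm); all released and at rest (value of joint back above 1.75 rad and x of tablet_foot in the frame of stand between -0.006 and 0.045 m and z of tablet_foot in the frame of stand between 0.007 and 0.022 m and y of tablet_foot in the frame of stand between -0.035 and 0.035 m and angle between tablet_centre's own x axis and vertical between 1.69 and 2.15 rad and angle between the y axis of tablet_centre and the y axis of stand, either way round below 0.2 rad and distance of board_centre from where it was at the start of the episode below 0.03 m and velocity of joint back below 0.05 rad/s and linear speed of tablet below 0.03 m/s); the robot touches nothing.
It fails at once if the tablet is dropped (faster than 0.8 m/s while out of the fingers) (contact force between the fingers and tablet below 0.05 N and linear speed of tablet above 0.8 m/s).
It fails at once if the chopping board is pulled out or knocked over (moved over 60 mm) (distance of board_centre from where it was at the start of the episode above 0.06 m).
It fails at once if a bystander is moved more than 40 mm (distance of any of kitchen_timer, coffee_cup, pepper_jar, salt_mill, soup_tin from where it was at the start of the episode above 0.04 m).
It also fails if it takes over 61 s, if anything falls off the work surface, if the arm or the gripper's body presses on something with over 40 N, if the wrist force passes 120 N, or if a joint passes its speed limit or range.

## Robot

A 6-joint arm with a two-finger parallel gripper is mounted at the origin on a cart in front of the work surface, level with it; the furniture and walls round the work are solid. World frame = base frame: x ahead of the robot, y to its left, z up, the work surface at z = 0. Lengths are in m, angles in rad, forces in N, time in s.
With the tool pointing down it reaches from about 0.35 to 0.725 m from the base axis. Payload 6 kg.
Tool frame: the origin (TCP) lies at the very end of the fingers, on their centre line; the grasp point (between the pads) lies r.grip_point_offset behind it (r.grip_point_offset is the distance from the TCP to the grasp point, in m); z points along the fingers, y is the line along which they close (so a half turn about z gives the same grasp; the last joint's range is limited). The gripper opens to 85 mm and grips with 20 to 120 N. Pads are 22 mm wide; open, the fingers measure 114 mm over their backs; the gripper's body (76 mm by 85 mm) begins 54 mm behind the grasp point. The pads swing forward as they close: fully open they stand 13 mm farther back than shut.
Start: joints at [-0.868, 0.04, 0.085, 0, -1.615, -0.334], TCP at [0.216, -0.56, 0.231] pointing down, gripper open.
Joint ranges: [-2.56, 2.56], [-1.29, 2.01], [-1.08, 1.49], [-3.29, 1.98], [-2.81, -0.18], [-2.99, 2.99]. Speed limits (rad/s): [2.57, 2.57, 3.01, 3.14, 3.14, 3.14].

## Interface

Orientations are given as a unit quaternion [w, x, y, z].
In Python, from station import r gives the robot as it stands. Calls block until the motion is done:
- r.move_pose(position, orientation): joint-space move of the TCP to a pose.
- r.line_to(position, attitude=None, v=0.15, until_force=None): straight line of the TCP; attitude=None keeps the orientation; v is the mean speed in m/s. With until_force (N) it stops when the force on the tool has changed by that much, and returns True; else False.
- r.set_joints(angles): joint-space move.
- r.grip(opening, squeeze=None): finger opening in m; squeeze is the grip in N (None keeps the last); returns when the fingers have stopped.
- r.wait(seconds).
- r.ik(position, orientation): joint angles nearest the present ones, or None.
- r.get_image(name): name is "side" or "top" or "wrist"; returns (picture, depth): 420x560x3 uint8, red, green, blue; 420x560 float32, m along the optical axis (not along the pixel's ray), 0 where there is no reading.
- r.camera_params(name): a dict with "fx", "fy", "cx", "cy" (pixels), "world_from_camera" (4x4, takes a point from camera to world coordinates). Camera axes: x right, y down, z forward; pixel columns grow to the right and rows downward; lengths in m; the calibration is good to about 2 mm. The wrist camera is an equidistant fisheye: a pixel r from the principal point sees the ray r / f radians off the axis. A picture is of the moment at which its call begins: read the wrist's pose just before it. camera_params takes no time and is no camera call; for the wrist camera it gives the pose at the moment of the call.
A pose or a line that the arm cannot do raises r.IKError and nothing moves.
- r.hand_in(): hands the job in; it is judged then, once.
Readings, each from a call of its own:
- r.current_time_s(): time.
- r.current_q(): joint angles.
- r.current_dq(): joint speeds.
- r.current_tau(): joint torques, N m.
- r.current_eef_pos(): TCP position.
- r.current_tool_rot(): TCP orientation.
- r.current_ft_force(): force on the tool from outside, world axes, zero at the start.
- r.current_torque(): the same for the moment, N m.
- r.current_gripper_width(): finger opening in m.
- r.current_grip_force(): force on a finger pad.
Only numpy, scipy, OpenCV 4.12 (cv2) and the standard library are available. Lean on these libraries where they do the work, as an engineer would, in place of code of your own. Each camera call takes 0.05 s, during which the arm holds its last target. There are 200 camera calls.

## Working session

There is one attempt and no reset: what is moved stays moved. The work goes in short steps, each a Python script; the robot and the scene stay as the last script left them, time stands still between calls to the robot, and variables do not carry over. Pictures are saved under pics/ and viewed, at most 10 in all, crops included, and the job is handed in when it is done.

```bash
ls; mkdir -p pics; python3 - <<'E'
from station import r
import cv2,numpy as np
for n in("top","side"):
    p,d=r.get_image(n); cv2.imwrite(f"pics/{n}0.png",p[:,:,::-1]); np.save(f"pics/{n}0.npy",d)
    c=r.camera_params(n); print(n,c)
print(r.current_tool_rot(),r.grip_point_offset,r.current_time_s())
E
```

```text
pics
top {'fx': 438.88832132359266, 'fy': 438.88832132359266, 'cx': 274.95529269199335, 'cy': 219.13499838555663, 'world_from_camera': array([[-0.02082297, -0.98864262,  0.14883607,  0.35065651],
       [-0.99975225,  0.02176132,  0.00467871, -0.05067342],
       [-0.00786444, -0.14870177, -0.98885081,  1.42317589],
       [ 0.        ,  0.        ,  0.        ,  1.        ]])}
side {'fx': 544.6052215199104, 'fy': 544.6052215199104, 'cx': 279.3314032270388, 'cy': 205.4909183675098, 'world_from_camera': array([[-0.99879117,  0.02049748, -0.04467721,  0.59299085],
       [ 0.04866618,  0.54019699, -0.84013024,  1.29042553],
       [ 0.00691394, -0.84128893, -0.54054151,  0.93370394],
       [ 0.        ,  0.        ,  0.        ,  1.        ]])}
[-2.02203699e-04 -1.83359619e-01  9.83045586e-01  7.64477264e-04] 0.0187 0.1
```

View pics/top0.png

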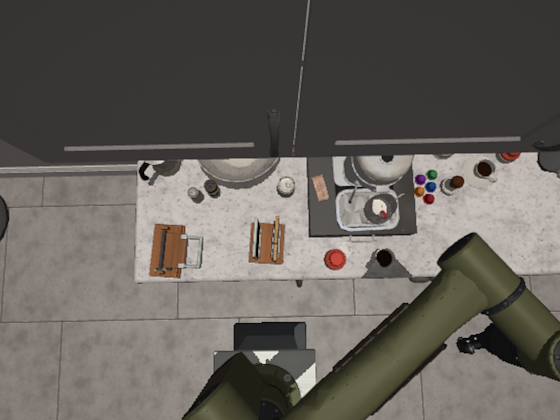

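View pics/side0.png

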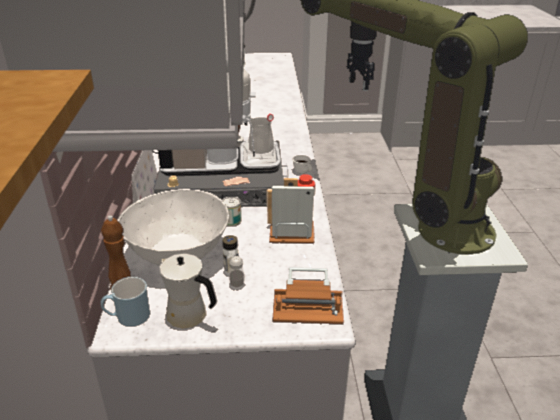

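The top picture shows the stand at about (167,250) with its bar at (200,250). The rack is at (267,242), with the tablet in its left slot (255,238) and the board in its right slot (276,240). I'll measure both by colour and look closer.

```bash
cat > h.py <<'E'
import cv2,numpy as np
from scipy.spatial.transform import Rotation as R
from station import r
def cloud(n,d,c=None):
    c=c or r.camera_params(n); h,w=d.shape; u,v=np.meshgrid(np.arange(w),np.arange(h))
    P=np.stack([(u-c['cx'])/c['fx']*d,(v-c['cy'])/c['fy']*d,d],-1); T=c['world_from_camera']
    return P@T[:3,:3].T+T[:3,3]
def quat(z,y):  # tool z and closing axis y
    z=np.array(z,float);z/=np.linalg.norm(z);y=np.array(y,float);y-=z*(y@z);y/=np.linalg.norm(y)
    q=R.from_matrix(np.column_stack([np.cross(y,z),y,z])).as_quat(); return [q[3],q[0],q[1],q[2]]
def rect(P):
    (c,s,a)=cv2.minAreaRect((P[:,:2]*1000).astype(np.float32)); return np.round(c,1),np.round(s,1),round(a,2)
E
python3 - <<'E'
from h import *
im=cv2.imread("pics/top0.png"); d=np.load("pics/top0.npy"); W=cloud("top",d); hsv=cv2.cvtColor(im,cv2.COLOR_BGR2HSV)
br=(hsv[...,1]>110)&(hsv[...,0]<20)&(hsv[...,2]>60)&(d>0)
for nm,x0,x1 in(("stand",145,215),("rack",245,290)):
    m=br.copy(); m[:,:x0]=0;m[:,x1:]=0;m[:215]=0;m[285:]=0
    P=W[m]; P=P[(P[:,2]>0)&(P[:,2]<.03)]; print(nm,len(P),rect(P),P[:,2].mean())
t=W[205:265,240:295].reshape(-1,3)
for lo,hi in((.1,.145),(.145,.19)):
    P=t[(t[:,2]>lo)&(t[:,2]<hi)];print(lo,len(P),P.mean(0),rect(P))
b=W[225:280,183:215].reshape(-1,3); P=b[(b[:,2]>.025)&(b[:,2]<.06)];print("bar",P.mean(0),rect(P),P[:,2].max())
a=cv2.resize(im[160:285,140:300],None,fx=5,fy=4.8,interpolation=cv2.INTER_CUBIC); cv2.imwrite("pics/c1.png",a)
E
```

```text
stand 644 (array([469.8, 303.1]), array([105.4, 166.7]), 84.77) 0.013276280276474463
rack 690 (array([486.7, -15.3]), array([106. , 127.1]), 85.47) 0.010698851835307626
0.1 150 [ 0.4869262  -0.03129569  0.12618645] (array([492.5, -18.1]), array([ 65.9, 131.6]), 83.31)
0.145 219 [0.48724379 0.00090423 0.17058975] (array([484.5, -13.4]), array([ 71.1, 112.2]), 84.45)
bar [0.46443746 0.22109486 0.03784772] (array([463.8, 221.1]), array([ 58.2, 108.4]), 88.9) 0.04578933312241196
```

View pics/c1.png

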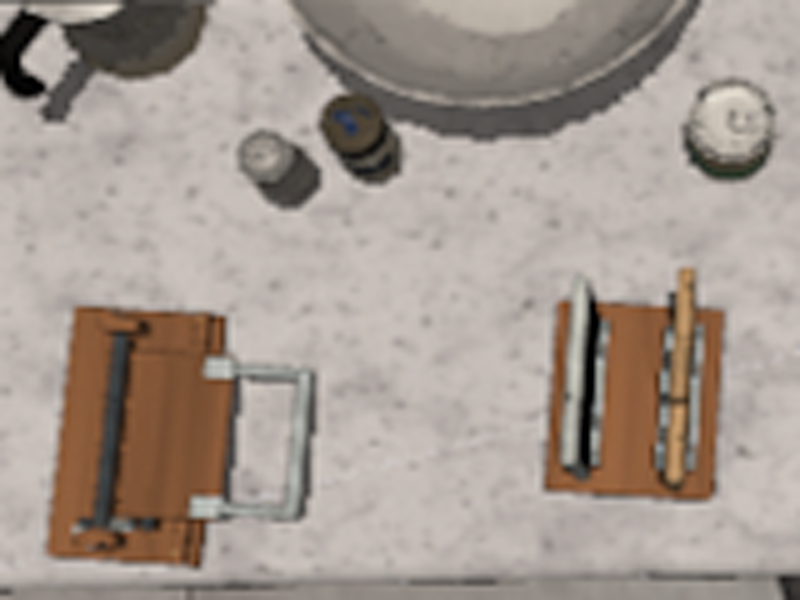

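The crop shows the stand's bar at its right (crop x≈302) and the tablet in the left slot with its top edge at x≈580, screen to the right. The board is at x≈680. Next I'll refine the bar and tablet lines, move above the bar and look.

```bash
python3 - <<'E'
from h import *
d=np.load("pics/top0.npy"); W=cloud("top",d)
b=W[225:280,195:210].reshape(-1,3)
P=b[(b[:,2]>.028)&(b[:,2]<.06)]; y0=np.percentile(P[:,1],3); P=P[(P[:,1]<y0+.012)]; print("bar",len(P),P.mean(0),rect(P))
t=W[205:265,245:295].reshape(-1,3)
P=t[(t[:,2]>.169)&(t[:,2]<.19)];print("tab top",len(P),P.mean(0),rect(P))
ds=np.load("pics/side0.npy"); S=cloud("side",ds)
q=S[150:300,240:330].reshape(-1,3); P=q[(q[:,2]>.08)&(q[:,2]<.19)&(q[:,1]>-.01)&(q[:,1]<.05)&(q[:,0]<.56)]
A=np.c_[P[:,0],P[:,2],np.ones(len(P))]; print("tab back plane y=ax+bz+c",np.linalg.lstsq(A,P[:,1],rcond=None)[0],P.mean(0),P.min(0),P.max(0),len(P))
ang=np.deg2rad(84.8); sx=np.array([np.cos(ang),np.sin(ang),0]); O=np.array([.4698,.3031,0])-.03*sx
bar=O-.08*sx; bar[2]=.034; print("origin",O,"bar",bar)
for s in(1,-1):
    print(r.ik([bar[0],bar[1],.2],quat([0,0,-1],s*sx)))
q=quat([0,0,-1],sx)
r.line_to([.216,-.56,.30],v=.3)
r.move_pose([bar[0],bar[1],.19],q)
r.grip(.03)
c=r.camera_params("wrist"); p,dw=r.get_image("wrist"); cv2.imwrite("pics/w1.png",p[:,:,::-1]); np.save("pics/w1.npy",dw); np.save("pics/w1c.npy",c,allow_pickle=True)
print(c,r.current_time_s(),r.current_eef_pos())
E
```

```text
bar 95 [0.46294615 0.19829582 0.03790746] (array([458.3, 197.9]), array([12.5, 98.2]), 89.98)
tab top 149 [0.48769858 0.01201394 0.17396858] (array([484.7, -12.5]), array([ 68.8, 112.2]), 84.72)
tab back plane y=ax+bz+c [-0.08309041 -0.00740404  0.06288474] [0.48986344 0.02121804 0.13016502] [0.43215255 0.00713923 0.08004463] [0.54578854 0.03338093 0.1777854 ] 1252
origin [0.46708102 0.27322347 0.        ] bar [0.45983042 0.19355272 0.034     ]
[ 0.80324109 -0.23421191 -0.22710584  0.         -1.5779024  -2.46479454]
[ 0.80324109 -0.23421191 -0.22710584  0.         -1.5779024   0.67679811]
{'fx': 325.19226210127806, 'fy': 325.19226210127806, 'cx': 276.97991198562994, 'cy': 210.27050379588619, 'world_from_camera': array([[ 9.16078405e-02,  9.42589845e-01,  3.21142318e-01,
         3.77225991e-01],
       [ 9.95795018e-01, -8.65399372e-02, -3.00519881e-02,
         2.00876142e-01],
       [-5.35062793e-04,  3.22544918e-01, -9.46554008e-01,
         3.31449019e-01],
       [ 0.00000000e+00,  0.00000000e+00,  0.00000000e+00,
         1.00000000e+00]])} 3.9167 [0.45982882 0.19356933 0.19001001]
```

View pics/w1.png

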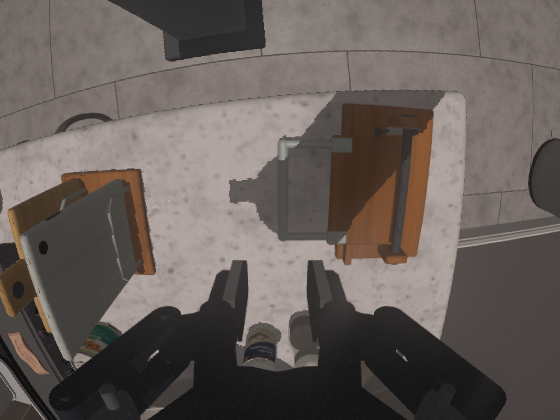

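The wrist view shows the bar at u≈283, from v≈148 to 236, with the stand base at u 330–433. The finger mid-line is at u≈279. I'll cast rays onto the bar height.

```bash
cat >> h.py <<'E'
def wray(c,u,v,z):
    x,y=u-c['cx'],v-c['cy']; n=np.hypot(x,y); th=n/c['fx']
    k=np.array([x/n*np.sin(th),y/n*np.sin(th),np.cos(th)]); T=c['world_from_camera']; w=T[:3,:3]@k
    return T[:3,3]+w*(z-T[2,3])/w[2]
E
python3 - <<'E'
from h import *
c=np.load("pics/w1c.npy",allow_pickle=True).item(); im=cv2.imread("pics/w1.png"); g=cv2.cvtColor(im,cv2.COLOR_BGR2GRAY).astype(int)
for v in(165,180,195,210,225): print(v,g[v,272:296])
for u,v in((283,143),(283,150),(283,236),(283,241)): print(u,v,wray(c,u,v,.034))
for u,v in((345,104),(433,111),(417,262),(334,250)): print(u,v,wray(c,u,v,.012))
E
```

```text
165 [89 88 89 89 88 83 74 75 78 78 77 77 78 78 76 72 80 87 86 86 86 85 84 81]
180 [86 88 87 88 87 79 74 75 74 75 78 76 77 75 72 70 77 80 82 85 85 87 87 86]
195 [85 85 84 84 86 80 74 74 76 77 77 76 76 75 74 74 80 85 84 85 84 84 84 83]
210 [84 84 84 83 83 78 75 73 75 76 78 78 78 76 75 73 79 83 82 84 82 84 82 82]
225 [90 90 89 88 90 84 79 76 77 79 78 78 77 78 77 77 83 86 85 85 84 85 85 85]
283 143 [0.41389084 0.2028751  0.034     ]
283 150 [0.42038271 0.20230158 0.034     ]
283 236 [0.50563303 0.19492095 0.034     ]
283 241 [0.51107662 0.19445841 0.034     ]
345 104 [0.38231402 0.26706417 0.012     ]
433 111 [0.3914728  0.36296054 0.012     ]
417 262 [0.56535518 0.35021016 0.012     ]
334 250 [0.53733183 0.24898005 0.012     ]
```

```bash
cat >> h.py <<'E'
a=np.deg2rad(85.); sx=np.array([np.cos(a),np.sin(a),0]); sy=np.array([-sx[1],sx[0],0]); Z=np.array([0,0,1.]); O=np.array([.4705,.2778,0])
def S(x,y,z): return O+x*sx+y*sy+z*Z
E
python3 - <<'E'
from h import *
q=quat([0,0,-1],-sx); off=r.grip_point_offset
tcp=lambda th: S(.04-.12*np.cos(th),0,.034+.12*np.sin(th)-off)
ths=np.linspace(0,1.80,10)
print([r.ik(tcp(t),q) is not None for t in ths])
p=tcp(0); r.move_pose([p[0],p[1],.15],q)
print("hit",r.line_to(p,v=.12,until_force=15),r.current_eef_pos()[2])
print(r.grip(.0,squeeze=35),r.current_gripper_width(),r.current_grip_force(),r.current_ft_force(),r.current_time_s())
E
```

```text
[True, True, True, True, True, True, True, True, True, True]
hit False 0.01618878232341774
False 0.008842971992236123 34.159045815467834 [-1.10177104  1.89576369  2.91950828] 8.1583
```

```bash
python3 - <<'E'
from h import *
off=r.grip_point_offset
tcp=lambda th: S(.04-.12*np.cos(th),0,.034+.12*np.sin(th)-off)
for t in np.linspace(0,1.80,13)[1:]:
    r.line_to(tcp(t),v=.12); print(round(t,2),np.round(r.current_ft_force(),1),round(r.current_gripper_width(),4))
r.grip(.035); r.wait(.3); print(np.round(r.current_ft_force(),1))
p=r.current_eef_pos(); r.line_to([p[0],p[1],.26],v=.15)
p,d=r.get_image("side"); cv2.imwrite("pics/s1.png",cv2.resize(p[200:360,200:400,::-1],None,fx=3,fy=3)); np.save("pics/s1.npy",d)
print(r.current_time_s())
E
```

```text
0.15 [ 3.6  2.6 -4.1] 0.0087
0.3 [ 4.7  0.3 -3.3] 0.0084
0.45 [ 4.9 -3.  -3.9] 0.0087
0.6 [ 2.7 -8.1  0.7] 0.009
0.75 [ -0.1 -10.9   6.2] 0.0084
0.9 [ -3.4 -12.3  11.5] 0.0086
1.05 [ -7.2 -10.8  17.7] 0.0084
1.2 [-6.7 -6.2 17.7] 0.0085
1.35 [-4.6 -2.7 15.3] 0.0084
1.5 [-2.3  1.1 11.7] 0.0089
1.65 [-0.4  1.8  8.7] 0.0088
1.8 [2.2 4.3 5. ] 0.0082
[-0.3  0.3  0.6]
13.4833
```

View pics/s1.png

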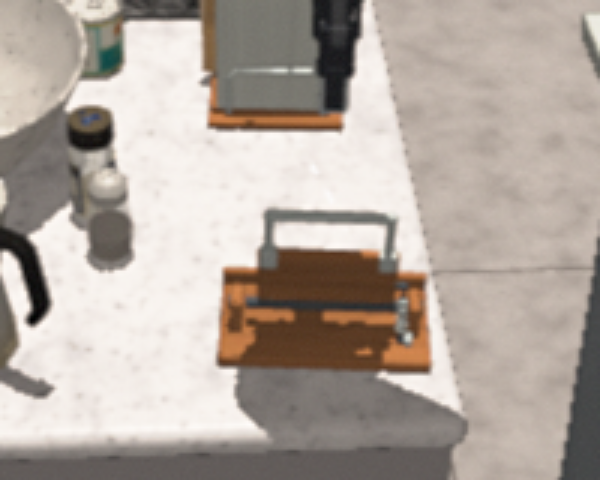

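The side crop shows the back standing open, with the bar at (330,215). I'll check its angle by depth, then pick up the tablet.

```bash
python3 - <<'E'
from h import *
d=np.load("pics/s1.npy"); P=cloud("side",d)[268:276,292:328].reshape(-1,3); P=P[(P[:,2]>.12)&(P[:,2]<.2)]; m=np.median(P,0); print("bar",m,"stand x",(m-O)@sx,"y",(m-O)@sy)
b=np.deg2rad(85.2); tx=np.array([np.cos(b),np.sin(b),0]); q=quat([0,0,-1],-tx)
T=np.array([.489,.0152,0])
r.move_pose(T+[0,0,.23],q)
c=r.camera_params("wrist"); p,dw=r.get_image("wrist"); cv2.imwrite("pics/w2.png",p[:,:,::-1]); np.save("pics/w2c.npy",c,allow_pickle=True)
print(r.current_time_s())
E
```

```text
bar [0.47312841 0.35303465 0.1530388 ] stand x 0.0751774403237703 y 0.003938726376314742
14.7833
```

View pics/w2.png

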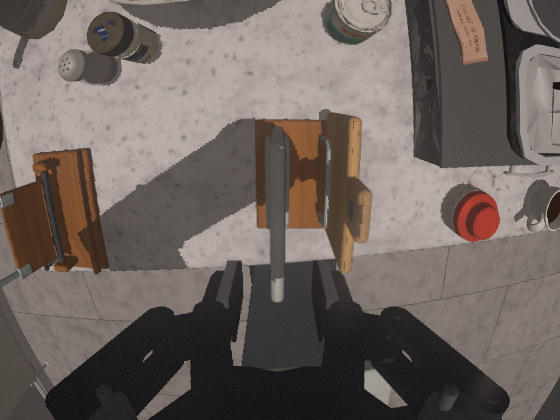

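The tablet's top edge runs from (277,127) to (278,300), centred between the fingers at u≈235 and u≈322. I'll cast rays onto z = 0.175, then grasp.

```bash
python3 - <<'E'
from h import *
c=np.load("pics/w2c.npy",allow_pickle=True).item()
A,B=wray(c,277,128,.175),wray(c,278,300,.175); print(A,B,(A+B)/2)
b=np.deg2rad(85.2); tx=np.array([np.cos(b),np.sin(b),0]); q=quat([0,0,-1],-tx)
M=(A+B)/2; T=np.array([.489,.0152,0])
if abs(M[1]-T[1])<.008: T[1]=(T[1]+M[1])/2
e=.014
print(r.line_to(T+[0,0,.175-e],v=.12,until_force=12),r.current_eef_pos())
r.grip(0,squeeze=45); print(r.current_gripper_width(),r.current_grip_force(),r.current_ft_force())
r.line_to(T+[0,0,.175-e+.025],v=.06); print(r.current_gripper_width(),r.current_ft_force())
r.line_to(T+[0,0,.175-e+.11],v=.12); print(r.current_gripper_width(),r.current_ft_force(),r.current_time_s())
E
```

```text
[0.55757329 0.00995726 0.175     ] [0.43691216 0.01938994 0.175     ] [0.49724273 0.0146736  0.175     ]
False [0.48941691 0.01503402 0.16190313]
0.008798026204002838 47.397921681404114 [ 0.08217634 -0.08592734  2.97401691]
0.008144380840093803 [-1.13518337 -0.21916442 -3.46741482]
0.008727722015669799 [-0.29211909  0.61873397 -3.66583472] 17.275
```

```bash
cat >> h.py <<'E'
E_=.014
def hold(fx,fz,th,e=E_,dn=0.):  # TCP pose with tablet foot at stand (fx,fz), lean th
    tz=np.sin(th)*sx+np.cos(th)*Z; tx=np.cos(th)*sx-np.sin(th)*Z
    return S(fx,0,fz)+(.165-e)*tz+dn*tx, quat(-tz,-tx)
E
python3 - <<'E'
from h import *
th=np.deg2rad(13)
for f in(.085,.012): print(r.ik(*hold(.017,f,th)))
p,q=hold(.005,.095,th); r.line_to(p,q,v=.2)
p,q=hold(.017,.055,th); r.line_to(p,q,v=.1)
p,d=r.get_image("side"); cv2.imwrite("pics/s2.png",cv2.resize(p[180:360,200:400,::-1],None,fx=3,fy=3)); np.save("pics/s2.npy",d)
print(r.current_gripper_width(),r.current_time_s())
W=cloud("side",d)[180:360,230:370].reshape(-1,3); 
L=(W-O)@np.c_[sx,sy,Z]; m=(L[:,0]>0)&(L[:,0]<.07)&(abs(L[:,1])<.07)&(L[:,2]>.165)&(L[:,2]<.205); K=L[m]; print(len(K),K.min(0),K.max(0),np.percentile(K[:,1],[2,98]))
print("x=a z+b y+c",np.linalg.lstsq(np.c_[K[:,2],K[:,1],np.ones(len(K))],K[:,0],rcond=None)[0])
E
```

```text
[ 1.01597194  0.1195088   0.11727128  0.10363375 -1.77075287  0.47784805]
[ 1.01603378  0.12525994 -0.00828098  0.10179472 -1.64014579  0.46420975]
0.008488920634300276 19.5583
563 [ 0.04409477 -0.0555389   0.1650052 ] [0.06503581 0.05766149 0.20490536] [-0.05331918  0.05510882]
x=a z+b y+c [ 0.23778819 -0.0042232   0.00851906]
```

View pics/s2.png

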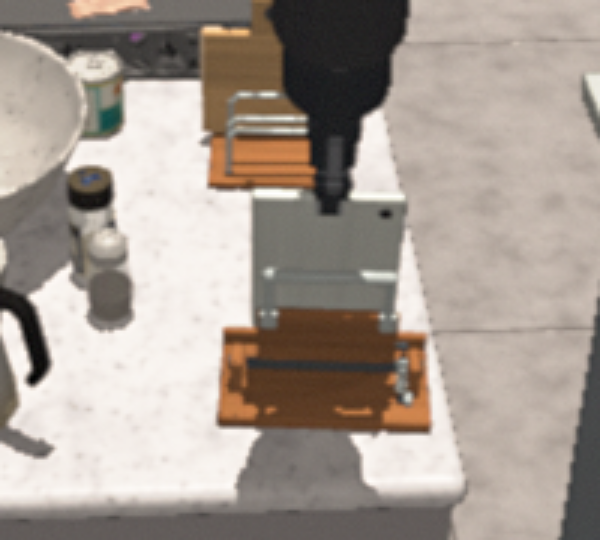

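The side view shows the tablet held centred and square above the stand, its foot behind the bar at crop (330,270). The plane fit gives 13.4° lean. Lowering now.

```bash
python3 - <<'E'
from h import *
th=np.deg2rad(13)
p,q=hold(.017,.022,th); print(r.line_to(p,v=.08,until_force=12))
p,q=hold(.017,.007,th); print(r.line_to(p,v=.02,until_force=4),r.current_ft_force())
P=np.array(r.current_eef_pos()); print("foot z",(P-hold(.017,0,th)[0])[2],r.current_gripper_width())
r.grip(.018); r.wait(.2)
# slide fingers up off the bar height, then follow the tablet back until it rests on the bar
P=np.array(r.current_eef_pos()); fz=(P-hold(.017,0,th)[0])[2]
r.line_to(hold(.017,fz,th,e=.006)[0],v=.05)
for t in (14,15.5,17,18.5): 
    p,q=hold(.017,fz,np.deg2rad(t),e=.006,dn=.001); r.line_to(p,q,v=.04); print(t,np.round(r.current_ft_force(),1),r.current_grip_force())
p,d=r.get_image("side"); cv2.imwrite("pics/s3.png",cv2.resize(p[180:360,200:400,::-1],None,fx=3,fy=3))
print(r.current_time_s())
W=cloud("side",d)[180:360,230:370].reshape(-1,3); L=(W-O)@np.c_[sx,sy,Z]
m=(L[:,0]>0)&(L[:,0]<.09)&(abs(L[:,1])<.07)&(L[:,2]>.118)&(L[:,2]<.141)&(abs(L[:,1])<.037); K=L[m]; print(len(K),np.median(K,0),np.linalg.lstsq(np.c_[K[:,2],K[:,1],np.ones(len(K))],K[:,0],rcond=None)[0])
E
```

```text
False
True [-1.59501097  0.93562973  4.92529011]
foot z 0.014288716888287034 0.008565048949876026
14 [ 0.4 -0.1 -0.4] 0.14805272687226534
15.5 [ 0.9  0.9 -0.7] 0.16501176171004772
17 [-0.2  0.1 -0.3] 0.0
18.5 [-0.1 -0.2 -0.6] 0.0
22.425
133 [0.05907072 0.00016487 0.1267858 ] [0.38159981 0.00217745 0.0107006 ]
```

View pics/s3.png

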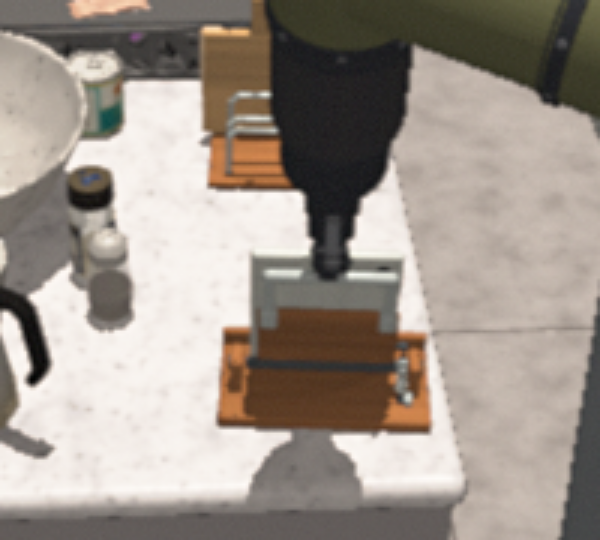

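The tablet now rests against the bar at crop (330,272), with the fingers free of it. Withdrawing and checking.

```bash
python3 - <<'E'
from h import *
t=np.deg2rad(18.5); P=np.array(r.current_eef_pos()); tz=np.sin(t)*sx+np.cos(t)*Z
r.line_to(P+.12*tz,v=.1); r.wait(.5)
p,d=r.get_image("top"); q,e=r.get_image("side")
a=np.hstack([cv2.resize(p[200:290,140:300],(400,225)),cv2.resize(q[180:360,200:400],(400,225))]); cv2.imwrite("pics/f.png",cv2.resize(a[:,:,::-1],(800,450)))
print(r.current_ft_force(),r.current_time_s())
W=cloud("side",e)[180:360,230:370].reshape(-1,3); L=(W-O)@np.c_[sx,sy,Z]
for z0,z1 in((.115,.138),(.155,.175)):
    K=L[(L[:,2]>z0)&(L[:,2]<z1)&(abs(L[:,1])<.037)&(L[:,0]>.02)&(L[:,0]<.1)]; print(len(K),np.median(K,0) if len(K) else 0)
E
```

```text
[ 0.37605548 -0.42098733 -0.10404463] 24.375
161 [ 0.05869376 -0.00202003  0.12558339]
244 [ 6.95081822e-02 -8.75370659e-05  1.65964519e-01]
```

View pics/f.png

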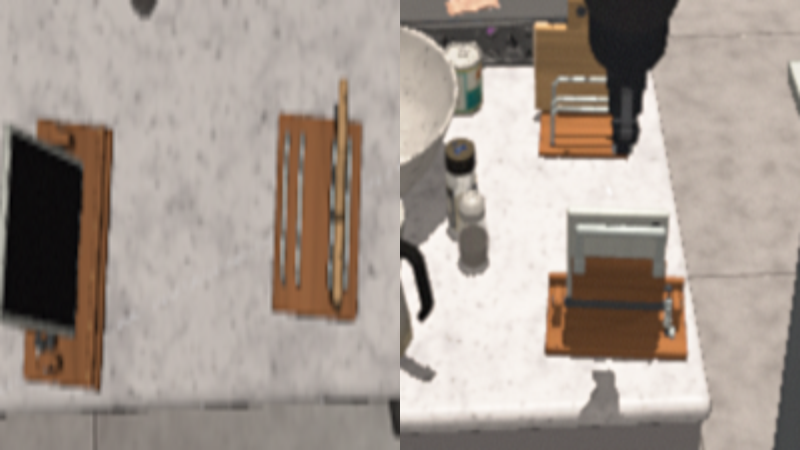

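The tablet leans at about 15–18° on the stand, centred and with its screen out, and the board is still in its slot.

```bash
python3 -c "
from station import r
r.wait(.5); print(r.hand_in())"
```

```text
the job is handed in; nothing more can be done
None
```

The stand is snapped open, the tablet leans on it centred with its screen out, the board is still in the rack, and the job is handed in; the hand-in gave no verdict.

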